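# Close a two-part cup mould in its clamping jig and lock the jaw

## Task

The two plaster halves of a cup mould, each on its backing board, stand upright, a little apart, in the wooden clamping jig on the table. Slide the jig's loose jaw along until the mould is fully shut, both halves standing tight between the two jaws with no gaps, then turn the black knob on the jaw clockwise (seen from above) all the way to lock the jaw there, and let go.

Things in the scene. Friction and masses are not known exactly. Their poses are not given: they have to be found in the camera images.
- jig: fixed wooden clamping jig, bed 110 x 330 x 18 mm, long along its y. Origin: centre of the bed's underside, on the table; z up. At the -y end a fixed jaw (84 wide, 18 thick, top 80 mm above the table), clamping face at jig y = -0.125, facing +y. Side lips (inner faces at x = +-45 mm, tops 26 mm above the table). The sliding jaw runs along y, at the +y end.
- jaw (a joint): travel of the sliding jaw (m): 0 = farthest from the fixed jaw, grows towards it (jig -y), stop at 0.12. Its face is at jig y = 0.065 - value. The shut mould is 100 mm thick, so tight is about 0.090. A wooden block 86 mm wide, 80 mm long, top 64 to 77 mm above the table; slides at about 2 N while the knob is loose, held fast when locked.
- jaw_face (a point): centre of the sliding jaw's clamping face, 48 mm above the table, axes as the jig's
- clamp_knob (a joint): angle of the clamp knob on the sliding jaw (rad): 0 = loose, grows clockwise seen from above, 1.4 = locked hard (its stop). It starts to brake the jaw at about 0.5. Turning takes up to about 0.2 N m; it stays where it is left.
- knob_grip (a point): middle of the knob's grip bar, 114 mm above the table, 48 mm behind the jaw's face, on the knob's upright axis. Black bar 50 mm long along the point's x, 15 mm thick along its y, 99 to 129 mm above the table, on a disc 44 mm across (89 to 99 mm up). The point turns with the knob; z up.
- half_fixed: plaster half of a cup mould fixed to an upright plywood backing board 84 wide, 84 tall, 10 mm thick; board and half together 50 mm thick (plus 3 mm register bumps that enter the other half). Stands on the bed by the fixed jaw. Origin: middle of the lower back edge of the board, 18 mm above the table; z up, y out of the hollow, towards the other half (jig +y).
- half_sliding: the other half on its own equal backing board, 84 x 84 mm, 50 mm thick together; stands on the bed on the sliding jaw's side. Origin: middle of the lower back edge of its board, 18 mm above the table; z up, y out of the hollow, towards the first half (jig -y).

How it is judged:
By the outcome, as a careful person would: the job done as asked, in the order asked, and still so for the second after the job is handed in, with the robot touching nothing.
It also fails if it takes over 35 s, if anything falls off the work surface, if the arm or the gripper's body presses on something with over 40 N, if the wrist force passes 120 N, or if a joint passes its speed limit or range.

## Robot

A 7-joint arm with a two-finger parallel gripper is mounted at the origin on a cart in front of the work surface, level with it; the furniture and walls round the work are solid. World frame = base frame: x ahead of the robot, y to its left, z up, the work surface at z = 0. Lengths are in m, angles in rad, forces in N, time in s.
With the tool pointing down it reaches from about 0.425 to 0.875 m from the base axis. Payload 8.4 kg.
Tool frame: the origin (TCP) lies on the centre line of the jaws, within the pads' length; the fingertips stand 8 mm ahead of it and the grasp point (between the pads) lies 11 mm behind it; z points along the fingers, y is the line along which they close (so a half turn about z gives the same grasp; the last joint's range is limited). The gripper opens to 85 mm and grips with 20 to 120 N. Pads are 22 mm wide; open, the fingers measure 114 mm over their backs; the gripper's body (76 mm by 85 mm) begins 54 mm behind the grasp point. The pads swing forward as they close: fully open they stand 13 mm farther back than shut.
Start: joints at [1.097, 0.333, 0.04, 1.465, -0.013, 1.343, -0.059], TCP at [0.238, -0.605, 0.217] pointing down, gripper open.
Joint ranges: [-2.58, 2.58], [-0.38, 2.09], [-1.3, 1.39], [0.25, 2.4], [-1.5, 4.64], [0.08, 2.09], [-2.65, 2.65]. Speed limits (rad/s): [2.22, 2.22, 2.79, 2.79, 3.14, 3.14, 3.14].

## Interface

Orientations are given as a 3x3 rotation matrix whose columns are the frame's x, y, z axes.
In Python, from station import r, eyes, finish_job gives the robot as it stands. The module is installed in compiled form; this text tells all that it offers.
- The arm moves only by the tool drive_tool, never from a script. Its arguments are lists of equal length, an entry for each row: "dp": the shift along the tool's x, y, z in cm, a list of three; "angular": the turn, a rotation vector about the tool's x, y, z in rad, a list of three. In form: {"dp": [[tx, ty, tz], ...], "angular": [[rx, ry, rz], ...]}. A call has 1 to 8 rows; each row shifts and turns the commanded pose from where the row before left it, along the tool's axes as they then stand; what a row does not reach is not made up. A row lasts 1/8 s, in which the tool goes at most 62.5 mm and 10.7 degrees, less where a joint would pass 70% of its speed; a pose out of reach is approached as far as the arm can. A call with a gripper value outside its range is refused whole. "grip" is the finger opening in cm, from 0 to 8.54, set as the call begins (left out, the last holds). The fingers move at their own pace and stop on an object; the grip force is fixed at half the most. Time passes only in rows, so rows that do not move let the fingers close. It gives the time, the measured TCP pose, the force, the opening and the grip force at its end, in the units of the state.
- r.state(): the state, without advancing time (a new reading comes with each control period).
- eyes.grab_frame(name): name is "scene" or "top"; returns (picture, depth): 420x560x3 uint8, blue, green, red; 420x560 float32, m along the optical axis (not along the pixel's ray), 0 where there is no reading.
- eyes.camera_model(name): a dict with "mtx" (3x3 intrinsics, pixels), "distortion" ([k1, k2, p1, p2, k3] as OpenCV has them; the pictures are not rectified), "R" (3x3) and "t" (3): a world point X has camera coordinates R X + t. Camera axes: x right, y down, z forward; pixel columns grow to the right and rows downward; lengths in m; the calibration is good to about 2 mm. A picture is of the moment at which its call begins. camera_model takes no time and is no camera call.
- finish_job(): hands the job in; it is judged then, once.
Trained networks look in the newest picture that a camera, given by its name, has taken for a name from the list of things; names that differ only in an ending like _2 or _b are one class to them, and where a whole thing is asked for, a point or a joint stands for the part that bears it (a point fixed in the world has none). Each returns a list of dicts, best first, with "conf" (0 to 1); they miss things now and then, are a little off and sometimes report something else, mostly with a low value. They report only what shows in the picture. A call takes as long as a camera call.
- eyes.find_in(target, camera): "box" ([left, top, width, height] in pixels, round what is visible of it).
The state is a dict: "clock": time; "joint_pos": joint angles; "joint_vel": joint speeds; "joint_efforts": joint torques, N m; "ee_pos": TCP position; "tool_rot": TCP orientation; "wrist_force": force on the tool from outside, world axes, zero at the start; "ft_torque": the same for the moment, N m; "opening": finger opening in m; "finger_force": force on a finger pad.
Only numpy, scipy, OpenCV 4.12 (cv2) and the standard library are available. Lean on these libraries where they do the work, as an engineer would, in place of code of your own. Each camera call takes 0.05 s, during which the arm holds its last target. There are 200 camera calls.

## Working session

There is one attempt and no reset: what is moved stays moved. The work goes in short steps, Python scripts to look and compute and a tool call to move; the robot and the scene stay as the last step left them, time stands still between calls to the robot, and variables do not carry over. Pictures are saved under pics/ and viewed, at most 10 in all, crops included, and the job is handed in when it is done.

Besides the shell and the picture viewer there is one more tool, called after "Call:" in YAML: its name, and indented under it one key for each argument. drive_tool: Moves the arm, as the interface text tells. Its arguments: {"type":"object","properties":{"dp":{"type":"array","items":{"type":"array","items":{"type":"number"}}},"angular":{"type":"array","items":{"type":"array","items":{"type":"number"}}},"grip":{"type":"number"}},"required":["dp","angular"]}

```bash
mkdir -p pics
cat > h.py <<'E'
import numpy as np, cv2
from station import r, eyes, finish_job
def cloud(name):
    im,d=eyes.grab_frame(name); m=eyes.camera_model(name)
    h,w=d.shape; u,v=np.meshgrid(np.arange(w),np.arange(h))
    p=cv2.undistortPoints(np.stack([u,v],-1).reshape(-1,1,2).astype(float),np.array(m["mtx"]),np.array(m["distortion"])).reshape(h,w,2)
    c=np.dstack([p*d[...,None],d]); X=(c-np.array(m["t"]))@np.array(m["R"])
    X[d==0]=np.nan
    return im,d,X
E
python3 - <<'E'
from h import *
s=r.state(); print({k:np.round(v,3).tolist() for k,v in s.items()})
for n in("scene","top"):
    im,d,X=cloud(n); np.save(n+".npy",X); cv2.imwrite(f"pics/{n}0.png",im)
    for t in("jig","jaw","clamp_knob","half_fixed","half_sliding"):
        for b in eyes.find_in(t,n)[:1]:
            x,y,w,h=map(int,b["box"]); print(n,t,b, np.round(X[min(y+h//2,419),min(x+w//2,559)],3))
E
```

```text
{'clock': 0.0, 'joint_pos': [1.097, 0.334, 0.04, 1.466, -0.013, 1.343, -0.059], 'joint_vel': [-0.001, -0.001, 0.0, -0.001, -0.001, -0.0, -0.0], 'joint_efforts': [-0.001, -65.858, 1.365, -40.557, 0.017, 0.013, -0.0], 'ee_pos': [0.238, -0.604, 0.216], 'tool_rot': [[0.931, 0.366, -0.001], [0.366, -0.931, 0.001], [-0.0, -0.002, -1.0]], 'wrist_force': [0.454, 0.526, -0.39], 'ft_torque': [-0.029, -0.038, -0.034], 'finger_force': 0.0, 'opening': 0.085}
scene jig {'box': [237.3, 176.9, 117.4, 100.1], 'conf': 0.78} [0.492 0.018 0.063]
scene jaw {'box': [254.8, 192.4, 52.1, 64.2], 'conf': 0.91} [0.514 0.042 0.066]
scene clamp_knob {'box': [273.6, 192.5, 18.1, 28.9], 'conf': 0.81} [0.504 0.046 0.121]
scene half_fixed {'box': [305.3, 164.5, 41.9, 45.6], 'conf': 0.57} [ 0.527 -0.097  0.1  ]
scene half_sliding {'box': [235.9, 179.0, 118.0, 96.2], 'conf': 0.47} [0.491 0.022 0.063]
top jig {'box': [230.8, 183.2, 170.6, 93.4], 'conf': 0.91} [ 0.539 -0.04   0.021]
top jaw {'box': [254.6, 210.5, 50.2, 52.7], 'conf': 0.64} [0.518 0.029 0.1  ]
top clamp_knob {'box': [262.5, 222.4, 21.7, 23.9], 'conf': 0.69} [0.52  0.04  0.127]
top half_fixed {'box': [345.1, 182.5, 42.0, 55.0], 'conf': 0.59} [ 0.563 -0.132  0.103]
top half_sliding {'box': [314.4, 189.4, 41.8, 56.8], 'conf': 0.83} [ 0.551 -0.073  0.099]
```

View pics/top0.png

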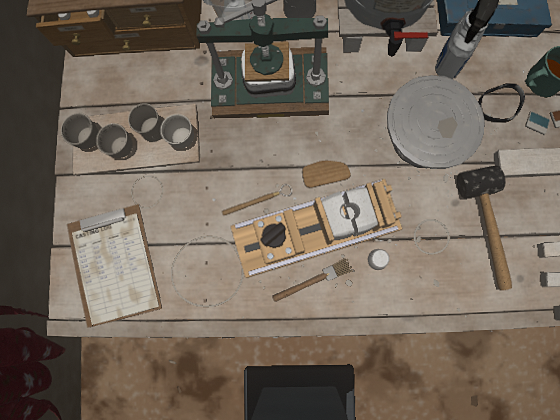

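View pics/scene0.png

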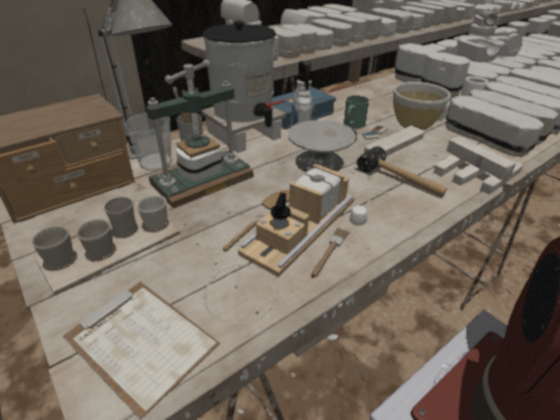

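The top picture shows the jig at about (235–400, 180–277), tilted a little. The knob is near (273, 235), and the mould halves near (350, 212) already stand close together. Next I'll fit the jig's yaw and the knob bar's angle.

Run:
```python
from h import *
X=np.load("top.npy"); im=cv2.imread("pics/top0.png")
reg=np.zeros(X.shape[:2],bool); reg[175:285,225:408]=1
def rect(lo,hi,name,box=None,big=True):
    m=(reg&(X[...,2]>lo)&(X[...,2]<hi)).astype(np.uint8)
    if box: b=np.zeros_like(m); b[box[1]:box[3],box[0]:box[2]]=1; m&=b
    n,l,st,_=cv2.connectedComponentsWithStats(m); k=1+st[1:,4].argmax()
    P=X[l==k]; R=cv2.minAreaRect((P[:,:2]*1000).astype(np.float32))
    print(name,len(P),np.round(R[0],1),np.round(R[1],1),round(R[2],1),"meanz",P[:,2].mean().round(4),"mean",P[:,:2].mean(0).round(4)); return P
rect(.012,.2,"jig")
rect(.108,.14,"bar",(250,215,300,260))
rect(.055,.2,"jaw",(235,195,312,270))
rect(.07,.2,"halves+fixed",(305,175,400,245))
cv2.imwrite("pics/crop.png",cv2.resize(im[175:285,225:408],None,fx=4.3,fy=4.3,interpolation=cv2.INTER_CUBIC))
```

```text
jig 8899 [543.9 -42. ] [110.8 331.2] 15.8 meanz 0.0594 mean [ 0.5369 -0.0383]
bar 265 [520.7  39.9] [15.1 49.7] 38.7 meanz 0.128 mean [0.5197 0.0395]
jaw 1882 [522.9  32.4] [86.5 79.8] 15.7 meanz 0.0813 mean [0.5205 0.0312]
halves+fixed 2785 [ 565.1 -115.6] [ 84.8 140.1] 14.5 meanz 0.097 mean [ 0.5623 -0.1122]
```

View pics/crop.png

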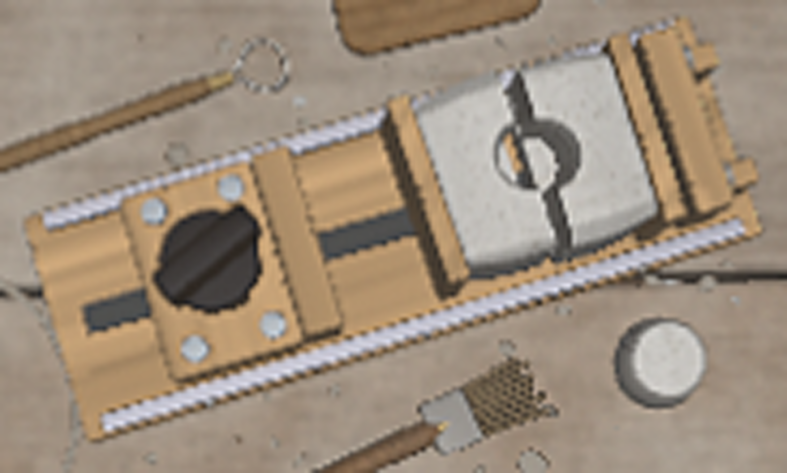

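The fit gives a jig yaw of 15.8° and a jaw value of about 0.028. The knob is at (0.521, 0.040) and its bar runs along -51.3°. I'll travel over to the knob now.

Call:
drive_tool:
  dp:
    - [3.1,-3.1,0]
    - [3.1,-3.1,0]
    - [3.1,-3.1,0]
    - [3.1,-3.1,0]
    - [3.1,-3.1,0]
    - [3.1,-3.1,0]
    - [3.1,-3.1,0]
    - [3.1,-3.1,0]
  angular:
    - [0,0,0]
    - [0,0,0]
    - [0,0,0]
    - [0,0,0]
    - [0,0,0]
    - [0,0,0]
    - [0,0,0]
    - [0,0,0]
  grip: 5

```text
clock: 1.6
ee_pos: [0.3784, -0.282, 0.2174]
tool_rot: [[0.931, 0.366, 0.0], [0.366, -0.931, -0.0], [0.0, 0.001, -1.0]]
wrist_force: [1.2, -0.2, 0.4]
opening: 0.0499
finger_force: 0.0
```

Call:
drive_tool:
  dp:
    - [3.1,-3.1,0]
    - [3.1,-3.1,0]
    - [3.1,-3.1,0]
    - [3.1,-3.1,0]
    - [3.1,-3.1,0]
    - [3.1,-3.1,0]
    - [3.1,-3.1,0]
    - [3.1,-3.1,0]
  angular:
    - [0,0,0]
    - [0,0,0]
    - [0,0,0]
    - [0,0,0]
    - [0,0,0]
    - [0,0,0]
    - [0,0,0]
    - [0,0,0]

```text
clock: 2.6
ee_pos: [0.5185, 0.0395, 0.2174]
tool_rot: [[0.931, 0.366, 0.001], [0.366, -0.931, -0.0], [0.001, 0.0, -1.0]]
wrist_force: [0.7, -0.9, 0.4]
opening: 0.0501
finger_force: 0.0
```

Call:
drive_tool:
  dp:
    - [0,0,0]
    - [0,0,0]
    - [0,0,0]
    - [0,0,0]
    - [0,0,0]
    - [0,0,0]
    - [0,0,0]
    - [0,0,0]
  angular:
    - [0,0,-0.16]
    - [0,0,-0.16]
    - [0,0,-0.16]
    - [0,0,-0.16]
    - [0,0,-0.16]
    - [0,0,-0.16]
    - [0,0,-0.16]
    - [0,0,-0.16]

```text
clock: 3.6
ee_pos: [0.518, 0.0382, 0.2173]
tool_rot: [[-0.089, 0.996, 0.0], [0.996, 0.089, -0.0], [-0.0, 0.0, -1.0]]
wrist_force: [-0.1, -0.4, 0.0]
opening: 0.0499
finger_force: 0.0
```

Call:
drive_tool:
  dp:
    - [0,0,0]
    - [0,0,0]
    - [0,0,0]
    - [0,0,0]
    - [0,0,0]
  angular:
    - [0,0,-0.16]
    - [0,0,-0.16]
    - [0,0,-0.16]
    - [0,0,-0.11]
    - [0,0,0]

```text
clock: 4.22
ee_pos: [0.518, 0.0382, 0.2172]
tool_rot: [[-0.623, 0.782, 0.0], [0.782, 0.623, -0.0], [-0.0, 0.0, -1.0]]
wrist_force: [-1.0, -0.2, 0.8]
opening: 0.0497
finger_force: 0.0
```

Run:
```python
from h import *
s=r.state(); R=np.array(s["tool_rot"]);print({k:np.round(v,4).tolist() for k,v in s.items()})
print("yaw y",np.degrees(np.arctan2(R[1,1],R[0,1])), "tool-frame to bar", R.T@(np.array([.5207,.0397,.111])-s["ee_pos"])*100)
```

```text
{'clock': 4.225, 'joint_pos': [0.5012, 0.1213, -0.7066, 1.7496, 0.0817, 1.3003, 0.4494], 'joint_vel': [-0.0037, 0.0001, 0.0055, -0.0004, 0.0008, -0.0003, -0.0644], 'joint_efforts': [0.0749, -41.049, -3.1034, -40.0118, 0.0282, 0.0022, 1.2504], 'ee_pos': [0.518, 0.0382, 0.2172], 'tool_rot': [[-0.6234, 0.7819, 0.0002], [0.7819, 0.6234, -0.0], [-0.0001, 0.0001, -1.0]], 'wrist_force': [-1.0284, -0.2115, 0.7688], 'ft_torque': [0.0232, 0.0099, -0.0654], 'finger_force': 0.0, 'opening': 0.0497}
yaw y 38.56531485036466 tool-frame to bar [-0.05269394  0.30697491 10.62165896]
```

Call:
drive_tool:
  dp:
    - [0,0.3,2]
    - [0,0,2]
    - [0,0,2]
    - [0,0,2]
    - [0,0,1.6]
    - [0,0,1.0]
    - [0,0,0]
  angular:
    - [0,0,0]
    - [0,0,0]
    - [0,0,0]
    - [0,0,0]
    - [0,0,0]
    - [0,0,0]
    - [0,0,0]

```text
clock: 5.1
ee_pos: [0.52, 0.0402, 0.1107]
tool_rot: [[-0.624, 0.782, -0.001], [0.782, 0.624, 0.0], [0.001, -0.001, -1.0]]
wrist_force: [0.4, -0.3, -1.2]
opening: 0.0501
finger_force: 0.0
```

Call:
drive_tool:
  dp:
    - [0,0,0]
    - [0,0,0]
    - [0,0,0]
    - [0,0,0]
    - [0,0,0]
    - [0,0,0]
  angular:
    - [0,0,0]
    - [0,0,0]
    - [0,0,0]
    - [0,0,0]
    - [0,0,0]
    - [0,0,0]
  grip: 0.5

```text
clock: 5.85
ee_pos: [0.5194, 0.0396, 0.112]
tool_rot: [[-0.624, 0.782, -0.002], [0.782, 0.624, -0.001], [-0.0, -0.002, -1.0]]
wrist_force: [-8.6, -2.5, 11.1]
opening: 0.0121
finger_force: 58.6
```

Run:
```python
from h import *
s=r.state(); R=np.array(s["tool_rot"]);print({k:np.round(v,4).tolist() for k,v in s.items()})
a=np.radians(15.8); jy=np.array([-np.sin(a),np.cos(a),0])
p=np.array(s["ee_pos"]); print("jig y of TCP",(p-[.5439,-.042,0])@jy,(p-[.5439,-.042,0])@[np.cos(a),np.sin(a),0],"jig -y in tool",-R.T@jy)
im,d,X=cloud("top"); cv2.imwrite("pics/g.png",cv2.resize(im[150:300,205:405],None,fx=3.8,fy=3.8,interpolation=cv2.INTER_CUBIC))
```

```text
{'clock': 5.85, 'joint_pos': [0.4669, 0.2261, -0.6998, 1.8755, 0.1639, 1.0994, 0.3779], 'joint_vel': [0.0002, -0.0012, -0.0, 0.0013, -0.0002, -0.0007, -0.0001], 'joint_efforts': [-0.8537, -41.7509, -5.45, -36.9679, 0.1265, -3.2149, 0.0282], 'ee_pos': [0.5194, 0.0396, 0.112], 'tool_rot': [[-0.6237, 0.7817, -0.0017], [0.7817, 0.6237, -0.0014], [-0.0, -0.0022, -1.0]], 'wrist_force': [-8.6485, -2.4654, 11.0978], 'ft_torque': [-0.5565, 1.9365, -0.0094], 'finger_force': 58.6067, 'opening': 0.0121}
jig y of TCP 0.08520436560698846 -0.0013595748501169548 jig -y in tool [-9.21973862e-01 -3.87251069e-01  8.98435100e-04]
```

View pics/g.png

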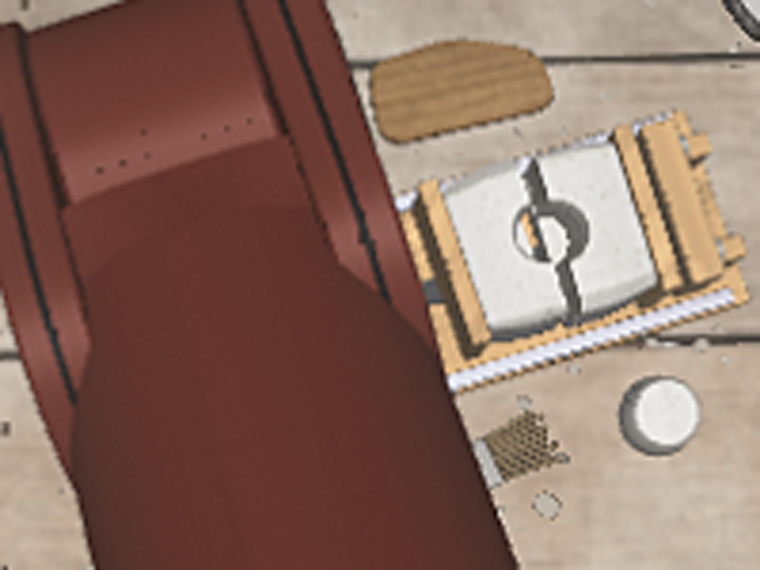

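The gripper is holding the knob bar, and the arm hides the jaw in this view. The sliding half's board is at about (455, 260) and the seam at (550, 240). I'll lift off 1 mm to ease the vertical force, then slide along jig -y, which is (-0.922, -0.387) in the tool frame.

Call:
drive_tool:
  dp:
    - [0,0,-0.1]
    - [-0.46,-0.19,0]
    - [-0.65,-0.27,0]
    - [-0.65,-0.27,0]
    - [-0.65,-0.27,0]
    - [-0.65,-0.27,0]
    - [0,0,0]
  angular:
    - [0,0,0]
    - [0,0,0]
    - [0,0,0]
    - [0,0,0]
    - [0,0,0]
    - [0,0,0]
    - [0,0,0]

```text
clock: 6.78
ee_pos: [0.5285, 0.007, 0.1121]
tool_rot: [[-0.623, 0.782, -0.002], [0.782, 0.623, -0.001], [0.0, -0.003, -1.0]]
wrist_force: [-6.0, -2.7, 1.9]
opening: 0.0119
finger_force: 59.4
```

```bash
cat >> h.py <<'E'
def st():
    s=r.state(); R=np.array(s["tool_rot"]); a=np.radians(15.8); jy=np.array([-np.sin(a),np.cos(a),0]); jx=np.array([np.cos(a),np.sin(a),0])
    p=np.array(s["ee_pos"])-[.5439,-.042,0]; f=np.array(s["wrist_force"])
    print("t",s["clock"],"jaw~",round(.113-p@jy,4),"jx",round(p@jx,4),"z",round(p[2],4),"F jig",np.round([f@jx,f@jy,f[2]],1),"T",np.round(s["ft_torque"],2),"yaw",np.degrees(np.arctan2(R[1,1],R[0,1])).round(2),"open",s["opening"],"ff",s["finger_force"],"-jy tool",np.round(-R.T@jy,3),"jx tool",np.round(R.T@jx,3),"j",np.round(s["joint_pos"],2))
E
python3 -c "from h import *;st()"
```

```text
t 6.775 jaw~ 0.0616 jx -0.0015 z 0.1121 F jig [-6.5 -0.9  1.9] T [-0.73  1.31 -0.03] yaw 38.54 open 0.011883940052472501 ff 59.430386424064636 -jy tool [-0.922 -0.387  0.001] jx tool [-0.387  0.922 -0.002] j [ 0.51  0.24 -0.68  1.86  0.17  1.1   0.44]
```

Call:
drive_tool:
  dp:
    - [-0.46,-0.19,0]
    - [-0.46,-0.19,0]
    - [-0.46,-0.19,0]
    - [-0.46,-0.19,0]
    - [0,0,0]
  angular:
    - [0,0,0]
    - [0,0,0]
    - [0,0,0]
    - [0,0,0]
    - [0,0,0]

```text
clock: 7.4
ee_pos: [0.5338, -0.0114, 0.1122]
tool_rot: [[-0.624, 0.782, -0.003], [0.782, 0.624, -0.001], [0.001, -0.003, -1.0]]
wrist_force: [-6.2, -1.1, 4.6]
opening: 0.0115
finger_force: 59.6
```

```bash
python3 -c "from h import *;st()"
```

```text
t 7.4 jaw~ 0.0808 jx -0.0014 z 0.1122 F jig [-6.2  0.6  4.6] T [-0.38  1.56 -0.01] yaw 38.58 open 0.011513578156150896 ff 59.55480337142944 -jy tool [-0.922 -0.387 -0.   ] jx tool [-0.387  0.922 -0.003] j [ 0.53  0.25 -0.66  1.85  0.17  1.11  0.47]
```

Call:
drive_tool:
  dp:
    - [-0.28,-0.12,0]
    - [-0.28,-0.12,0]
    - [-0.09,-0.04,0]
    - [0,0,0]
  angular:
    - [0,0,0]
    - [0,0,0]
    - [0,0,0]
    - [0,0,0]

```text
clock: 7.9
ee_pos: [0.5354, -0.017, 0.1122]
tool_rot: [[-0.624, 0.781, -0.003], [0.781, 0.624, 0.0], [0.002, -0.002, -1.0]]
wrist_force: [-9.0, 2.3, 4.0]
opening: 0.0118
finger_force: 59.7
```

```bash
python3 -c "
from h import *;st()
im,d,X=cloud('top'); cv2.imwrite('pics/g2.png',cv2.resize(im[160:270,290:410],None,fx=5,fy=5,interpolation=cv2.INTER_CUBIC))"
```

```text
t 7.9 jaw~ 0.0866 jx -0.0014 z 0.1122 F jig [-8.   4.7  4. ] T [0.41 1.81 0.01] yaw 38.63 open 0.011844371636292192 ff 59.6647846698761 -jy tool [-0.922 -0.388 -0.001] jx tool [-0.388  0.922 -0.003] j [ 0.53  0.25 -0.66  1.84  0.17  1.11  0.48]
```

View pics/g2.png

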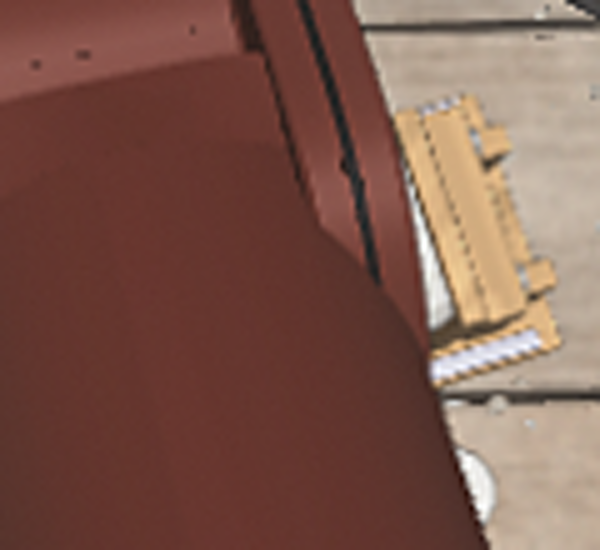

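The fixed half's board (about 430, 230) now touches the fixed jaw, and the arm hides the rest. I'll keep pressing gently until the force rises.

Call:
drive_tool:
  dp:
    - [-0.14,-0.06,0]
    - [-0.14,-0.06,0]
    - [0,0,0]
  angular:
    - [0,0,0]
    - [0,0,0]
    - [0,0,0]

```text
clock: 8.32
ee_pos: [0.5362, -0.0199, 0.1121]
tool_rot: [[-0.624, 0.781, -0.003], [0.781, 0.624, 0.0], [0.002, -0.002, -1.0]]
wrist_force: [-7.3, 2.2, 4.5]
opening: 0.0118
finger_force: 59.7
```

```bash
python3 -c "from h import *;st()"
```

```text
t 8.325 jaw~ 0.0897 jx -0.0014 z 0.1121 F jig [-6.5  4.2  4.5] T [ 0.47  1.85 -0.04] yaw 38.64 open 0.011817294890289912 ff 59.66434121131897 -jy tool [-0.922 -0.388 -0.001] jx tool [-0.388  0.922 -0.003] j [ 0.54  0.25 -0.66  1.84  0.17  1.11  0.49]
```

Call:
drive_tool:
  dp:
    - [-0.14,-0.06,0]
    - [-0.14,-0.06,0]
    - [0,0,0]
    - [0,0,0]
  angular:
    - [0,0,0]
    - [0,0,0]
    - [0,0,0]
    - [0,0,0]

```text
clock: 8.82
ee_pos: [0.5365, -0.0209, 0.1121]
tool_rot: [[-0.626, 0.78, -0.004], [0.78, 0.626, 0.002], [0.004, -0.002, -1.0]]
wrist_force: [-10.1, 8.4, 7.2]
opening: 0.0116
finger_force: 59.9
```

```bash
python3 -c "from h import *;st()"
```

```text
t 8.825 jaw~ 0.0907 jx -0.0014 z 0.1121 F jig [-7.4 10.8  7.2] T [ 1.72  2.39 -0.12] yaw 38.72 open 0.011574149046211625 ff 59.92152750492096 -jy tool [-0.921 -0.389 -0.003] jx tool [-0.389  0.921 -0.003] j [ 0.54  0.26 -0.66  1.84  0.17  1.11  0.49]
```

Contact: the jaw stopped near 0.090 and the force is rising. I'll press a little more and ease the sideways offset.

Call:
drive_tool:
  dp:
    - [-0.18,0.02,0]
    - [-0.18,-0.08,0]
    - [0,0,0]
    - [0,0,0]
  angular:
    - [0,0,0]
    - [0,0,0]
    - [0,0,0]
    - [0,0,0]

```text
clock: 9.32
ee_pos: [0.5367, -0.0212, 0.112]
tool_rot: [[-0.627, 0.779, -0.007], [0.779, 0.627, 0.005], [0.008, -0.002, -1.0]]
wrist_force: [-18.3, 15.2, 12.7]
opening: 0.0118
finger_force: 60.8
```

```bash
python3 -c "
from h import *;st()
im,d,X=cloud('scene'); cv2.imwrite('pics/s2.png',cv2.resize(im[140:290,220:380],None,fx=4,fy=4,interpolation=cv2.INTER_CUBIC))"
```

```text
t 9.325 jaw~ 0.0911 jx -0.0012 z 0.112 F jig [-13.4  19.6  12.7] T [ 3.53  4.03 -0.11] yaw 38.85 open 0.011819467951156685 ff 60.75829803943634 -jy tool [-0.92  -0.392 -0.007] jx tool [-0.392  0.92  -0.006] j [ 0.54  0.26 -0.66  1.83  0.17  1.11  0.5 ]
```

View pics/s2.png

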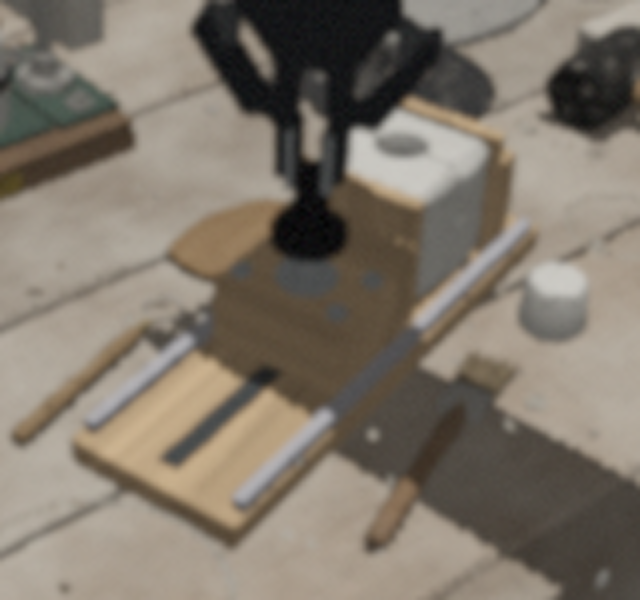

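The mould halves are shut and the jaw board is up against them, with no gap at about (430, 210). Now I'll turn the knob clockwise, which is +z of the tool, while keeping the pressure on.

Call:
drive_tool:
  dp:
    - [0,0,0]
    - [0,0,0]
    - [0,0,0]
    - [0,0,0]
  angular:
    - [0,0,0.14]
    - [0,0,0.14]
    - [0,0,0.14]
    - [0,0,0]

```text
clock: 9.88
ee_pos: [0.5371, -0.0211, 0.1121]
tool_rot: [[-0.253, 0.967, -0.006], [0.967, 0.253, 0.005], [0.006, -0.005, -1.0]]
wrist_force: [-16.7, 16.1, 11.9]
opening: 0.0117
finger_force: 60.6
```

```bash
python3 -c "from h import *;st()"
```

```text
t 9.875 jaw~ 0.091 jx -0.0008 z 0.1121 F jig [-11.7  20.1  11.9] T [ 3.56  3.7  -0.05] yaw 14.68 open 0.011703194056971497 ff 60.60761511325836 -jy tool [-1.     0.02  -0.007] jx tool [ 0.02   1.    -0.005] j [ 0.49  0.25 -0.6   1.84  0.15  1.11  0.09]
```

Call:
drive_tool:
  dp:
    - [0,0,0]
    - [0,0,0]
    - [0,0,0]
    - [0,0,0]
    - [0,0,0]
    - [0,0,0]
    - [0,0,0]
  angular:
    - [0,0,0.15]
    - [0,0,0.15]
    - [0,0,0.15]
    - [0,0,0.15]
    - [0,0,0.15]
    - [0,0,0.15]
    - [0,0,0]

```text
clock: 10.75
ee_pos: [0.5378, -0.0213, 0.1123]
tool_rot: [[0.598, 0.801, -0.005], [0.801, -0.598, 0.004], [0.0, -0.006, -1.0]]
wrist_force: [-13.5, 13.9, 10.7]
opening: 0.0118
finger_force: 76.6
```

```bash
python3 -c "from h import *;st()"
```

```text
t 10.75 jaw~ 0.0914 jx -0.0003 z 0.1123 F jig [-9.2 17.  10.7] T [3.16 3.17 1.58] yaw -36.74 open 0.011814321164673302 ff 76.61592101678252 -jy tool [-0.608  0.794 -0.005] jx tool [ 0.794  0.608 -0.004] j [ 0.39  0.23 -0.49  1.84  0.12  1.1  -0.78]
```

Call:
drive_tool:
  dp:
    - [0,0,0]
    - [0,0,0]
    - [0,0,0]
  angular:
    - [0,0,0.05]
    - [0,0,0.05]
    - [0,0,0]

```text
clock: 11.12
ee_pos: [0.5372, -0.0225, 0.1121]
tool_rot: [[0.675, 0.738, -0.006], [0.738, -0.675, 0.003], [-0.002, -0.007, -1.0]]
wrist_force: [-16.2, 10.8, 12.3]
opening: 0.0121
finger_force: 96.3
```

```bash
python3 -c "from h import *;st()"
```

```text
t 11.125 jaw~ 0.0924 jx -0.0012 z 0.1121 F jig [-12.7  14.8  12.3] T [2.55 3.83 1.66] yaw -42.43 open 0.012128569813919467 ff 96.25834993086755 -jy tool [-0.526  0.85  -0.004] jx tool [ 0.85   0.526 -0.005] j [ 0.38  0.23 -0.47  1.84  0.11  1.1  -0.87]
```

The torque is now flat at 1.66 N m, so the knob is at its stop after about 81°. I'll relieve the push and let go.

Call:
drive_tool:
  dp:
    - [0.18,-0.12,-0.05]
    - [0.18,-0.12,-0.05]
    - [0,0,0]
  angular:
    - [0,0,0]
    - [0,0,0]
    - [0,0,0]

```text
clock: 11.5
ee_pos: [0.5371, -0.022, 0.1122]
tool_rot: [[0.676, 0.737, -0.008], [0.737, -0.676, -0.001], [-0.006, -0.005, -1.0]]
wrist_force: [-16.0, 1.2, 5.7]
opening: 0.0117
finger_force: 95.6
```

```bash
python3 -c "from h import *;st()"
```

```text
t 11.5 jaw~ 0.0919 jx -0.0011 z 0.1122 F jig [-15.    5.5   5.7] T [0.16 3.54 1.68] yaw -42.55 open 0.011670066451922168 ff 95.62939424067736 -jy tool [-0.525  0.851 -0.001] jx tool [ 0.851  0.525 -0.008] j [ 0.38  0.23 -0.47  1.84  0.12  1.11 -0.88]
```

Call:
drive_tool:
  dp:
    - [0,0,0]
    - [0,0,0]
    - [0,0,0]
    - [0,0,0]
  angular:
    - [0,0,0]
    - [0,0,0]
    - [0,0,0]
    - [0,0,0]
  grip: 5

```text
clock: 12.0
ee_pos: [0.5413, -0.0224, 0.1134]
tool_rot: [[0.679, 0.734, 0.001], [0.734, -0.679, 0.0], [0.001, 0.0, -1.0]]
wrist_force: [-0.8, 0.3, 0.1]
opening: 0.05
finger_force: 0.0
```

```bash
python3 -c "from h import *;st()"
```

```text
t 12.0 jaw~ 0.0935 jx 0.0028 z 0.1134 F jig [-0.7  0.5  0.1] T [-0.    0.02 -0.  ] yaw -42.75 open 0.05001725286545712 ff 0.0 -jy tool [-0.522  0.853  0.   ] jx tool [0.853 0.522 0.001] j [ 0.38  0.23 -0.47  1.84  0.12  1.1  -0.88]
```

Free of contact. I'll go straight up, then away towards the base side to clear the view.

Call:
drive_tool:
  dp:
    - [0,0,-1]
    - [0,0,-2]
    - [0,0,-3]
    - [0,0,-3]
    - [0,0,-3]
    - [0,0,0]
  angular:
    - [0,0,0]
    - [0,0,0]
    - [0,0,0]
    - [0,0,0]
    - [0,0,0]
    - [0,0,0]

```text
clock: 12.75
ee_pos: [0.5425, -0.0223, 0.2364]
tool_rot: [[0.679, 0.734, 0.005], [0.734, -0.679, -0.0], [0.003, 0.004, -1.0]]
wrist_force: [0.2, -0.1, 0.4]
opening: 0.05
finger_force: 0.0
```

Call:
drive_tool:
  dp:
    - [-3,3,0]
    - [-3,3,0]
    - [-3,3,0]
    - [-3,3,0]
    - [-3,3,0]
    - [-3,3,0]
    - [-3,3,0]
    - [0,0,0]
  angular:
    - [0,0,0]
    - [0,0,0]
    - [0,0,0]
    - [0,0,0]
    - [0,0,0]
    - [0,0,0]
    - [0,0,0]
    - [0,0,0]

```text
clock: 13.75
ee_pos: [0.551, -0.3233, 0.2318]
tool_rot: [[0.683, 0.731, -0.002], [0.731, -0.683, -0.0], [-0.002, -0.001, -1.0]]
wrist_force: [0.6, 0.6, 0.2]
opening: 0.0502
finger_force: 0.0
```

Run:
```python
from h import *
st(); im,d,X=cloud("top"); cv2.imwrite("pics/f.png",cv2.resize(im[165:290,225:410],None,fx=4.2,fy=4.2,interpolation=cv2.INTER_CUBIC))
a=np.radians(15.8); jx=np.array([np.cos(a),np.sin(a),0]); jy=np.array([-np.sin(a),np.cos(a),0])
Q=X-[.5439,-.042,0]; J=np.dstack([Q@jx,Q@jy,Q[...,2]])
m=(abs(J[...,0])<.04)&(J[...,1]>-.15)&(J[...,1]<.13)&(J[...,2]>.108)&(J[...,2]<.14)
R=cv2.minAreaRect((J[m][:,:2]*1000).astype(np.float32)); print("bar in jig mm",m.sum(),R)
```

```text
t 13.75 jaw~ 0.3856 jx -0.0697 z 0.2318 F jig [0.7 0.4 0.2] T [ 0.09 -0.02 -0.04] yaw -43.07 open 0.050188202790977125 ff 0.0 -jy tool [-0.517  0.856 -0.   ] jx tool [ 0.856  0.517 -0.002] j [ 0.68  0.32 -0.28  1.46  0.09  1.38 -0.36]
bar in jig mm 266 ((0.0822439193725586, 23.50649642944336), (49.90654754638672, 15.157858848571777), 50.11042404174805)
```

View pics/f.png

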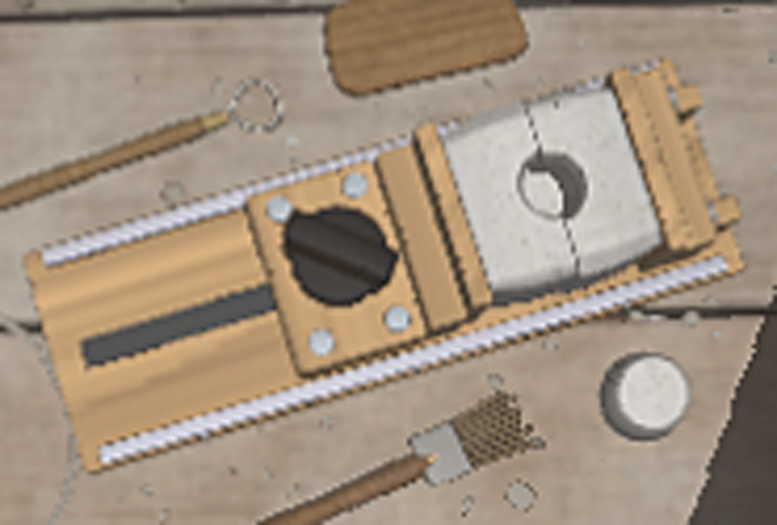

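The seam is now only a thin line at (530, 120)–(577, 265), and the boards sit against both jaws. The knob bar is at 50.1° in the jig frame. That is 90° minus 0.7 rad, so it fits the 1.4 rad stop, with the knob starting near 0.3. I'll check for gaps numerically.

Run:
```python
from h import *
im,d,X=cloud("top")
a=np.radians(15.8); jx=np.array([np.cos(a),np.sin(a),0]); jy=np.array([-np.sin(a),np.cos(a),0])
Q=X-[.5439,-.042,0]; J=np.dstack([Q@jx,Q@jy,Q[...,2]])
for x0 in(-.033,-.024,.024,.033):
    m=(abs(J[...,0]-x0)<.004)&(J[...,1]>-.15)&(J[...,1]<.06)&(J[...,2]>.01)
    P=J[m]; b=np.round(P[:,1]/.002).astype(int)
    print(x0," ".join(f"{2*k}:{np.median(P[b==k,2])*1000:.0f}" for k in sorted(set(b)) if -136<2*k<-106 or -50<2*k<-8))
st()
```

```text
-0.033 -134:80 -132:80 -130:82 -126:100 -124:103 -122:103 -120:103 -118:104 -116:98 -114:96 -112:99 -110:97 -108:99 -48:100 -46:100 -44:95 -42:96 -40:82 -38:97 -36:100 -34:103 -32:102 -30:102 -28:103 -26:104 -24:82 -22:78 -20:77 -18:77 -16:78 -14:78 -12:80 -10:78
-0.024 -134:82 -132:80 -130:84 -126:102 -124:102 -122:103 -120:102 -118:103 -116:102 -114:98 -112:99 -110:99 -108:100 -48:102 -46:102 -44:101 -42:101 -40:100 -38:99 -36:99 -34:103 -32:104 -30:101 -28:105 -26:103 -24:86 -22:79 -20:77 -18:78 -16:77 -14:78 -12:78 -10:79
0.024 -134:82 -132:81 -130:79 -124:101 -122:102 -120:102 -118:103 -116:102 -114:98 -112:98 -110:99 -108:100 -48:103 -46:102 -44:100 -42:101 -40:99 -38:99 -36:99 -34:102 -32:104 -30:103 -28:104 -26:103 -24:81 -22:79 -20:78 -18:77 -16:78 -14:79 -12:78 -10:77
0.033 -134:79 -132:80 -130:80 -124:104 -122:104 -120:103 -118:102 -116:101 -114:99 -112:98 -110:97 -108:99 -48:100 -46:101 -44:100 -42:99 -40:98 -38:99 -36:99 -34:103 -32:103 -30:104 -28:103 -26:103 -24:86 -22:77 -20:79 -18:78 -16:79 -14:78 -12:76 -10:77
t 13.85 jaw~ 0.3817 jx -0.0672 z 0.2324 F jig [-0.  -0.2 -0.1] T [0.04 0.01 0.04] yaw -42.77 open 0.04978259805606626 ff 0.0 -jy tool [-0.521  0.853 -0.001] jx tool [ 0.853  0.521 -0.   ] j [ 0.67  0.32 -0.28  1.46  0.09  1.38 -0.36]
```

The boards span jig y from -125 to -25 mm, exactly 100 mm, with jaw faces hard against both sides. It is tight and locked.

```bash
python3 -c "
from station import finish_job; print(finish_job())"
```

```text
the job is handed in; nothing more can be done
None
```

The mould is fully shut (100 mm between the jaws, no gaps), the knob is turned clockwise to its stop, the gripper has let go and is clear, and the job is handed in at about 14 s; I took the stop from the torque levelling off and the bar's final angle, not from a direct reading of the knob.

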